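# Put the panel-beating dollies back in their foam inserts

### The arm

A 7-joint arm with a two-finger parallel gripper is mounted at the origin on the work surface. World frame = base frame: x ahead of the robot, y to its left, z up, the work surface at z = 0. Lengths are in m, angles in rad, forces in N, time in s.
With the tool pointing down it reaches from about 0.35 to 0.9 m from the base axis. Payload 7.2 kg.
Tool frame: the origin (TCP) lies at the very end of the fingers, on their centre line; the grasp point (between the pads) lies 19 mm behind it; z points along the fingers, y is the line along which they close (so a half turn about z gives the same grasp; the last joint's range is limited). The gripper opens to 88 mm and grips with 3 to 60 N. Pads are 20 mm wide; open, the fingers measure 115 mm over their backs; the gripper's body (75 mm by 178 mm) begins 61 mm behind the grasp point.
Start: joints at [-1.336, 0.411, -0.013, 1.596, 0.006, 1.134, -0.082], TCP at [0.186, 0.597, 0.223] pointing down, gripper open.
Joint ranges: [-2.95, 2.95], [-0.29, 1.99], [-1.47, 1.44], [0.14, 2.54], [-1.03, 4.17], [0.13, 1.85], [-2.86, 2.86]. Speed limits (rad/s): [2.39, 2.39, 3.01, 3.01, 3.14, 3.14, 3.14].

### API

Orientations are given as a rotation vector (axis times angle).
In Python, from plant import sense, camera, get_calibration, job_done gives the robot as it stands.
- The arm moves only by the shell command python3 -m handwheel 'ROWS' [OPENING]. ROWS is JSON, a list of rows, each an object of numbers: "x", "y", "z": the shift along the world's x, y, z in m; "wx", "wy", "wz": the turn, a rotation vector about the world's x, y, z in rad. In form: [{"x": .., "y": .., "z": .., "wx": .., "wy": .., "wz": ..}, ...]. A call has 1 to 10 rows; each row is the pose to reach, as a shift and turn from the pose commanded when the call began; what a row does not reach only later rows make up. A row lasts 1/10 s, in which the tool goes at most 50 mm and 8.59 degrees, less where a joint would pass 70% of its speed; a pose out of reach is approached as far as the arm can. A call with a gripper value outside its range is refused whole. OPENING is the finger opening in m, from 0 to 0.0878, set as the call begins (- or left out, the last holds). The fingers move at their own pace and stop on an object; the grip force is fixed at half the most. Time passes only in rows, so rows that repeat a pose let the fingers close. It gives the time, the measured TCP pose, the force, the opening and the grip force at its end, in the units of the state.
- sense(): the state, without advancing time (a new reading comes with each control period).
- camera(name): name is "scene" or "top" or "wrist"; returns (picture, depth): 384x512x3 uint8, red, green, blue; 384x512 float32, m along the optical axis (not along the pixel's ray), 0 where there is no reading.
- get_calibration(name): a dict with "K" (3x3 intrinsics, pixels), "cam_to_world" (4x4, takes a point from camera to world coordinates); the wrist camera has in their place "T_tool_cam" (4x4, takes a point from camera to tool coordinates, whose origin is the TCP and whose axes are the flange's). Camera axes: x right, y down, z forward; pixel columns grow to the right and rows downward; lengths in m; the calibration is good to about 2 mm. The wrist camera is an equidistant fisheye: a pixel r from the principal point sees the ray r / f radians off the axis. A picture is of the moment at which its call begins: read the wrist's pose just before it. get_calibration takes no time and is no camera call.
- job_done(): hands the job in; it is judged then, once.
The state is a dict: "clock": time; "q": joint angles; "joint_velocities": joint speeds; "joint_efforts": joint torques, N m; "tcp_pos": TCP position; "eef_rot": TCP orientation; "contact_force": force on the tool from outside, world axes, zero at the start; "ft_torque": the same for the moment, N m; "width": finger opening in m; "grip_force": force on a finger pad.
Only numpy, scipy, OpenCV 4.12 (cv2) and the standard library are available. Lean on these libraries where they do the work, as an engineer would, in place of code of your own. Each camera call takes 0.05 s, during which the arm holds its last target. There are 200 camera calls.

### The job

Put the four aluminium dollies away: set each one down (not dropped) in the foam insert whose cut-out has its outline, turned to fit, so that it lies flat on the blue floor of its cut-out. Leave the small touch-up bottle standing where it is.

Things in the scene. Friction and masses are not known exactly. Their poses are not given: they have to be found in the camera images.
- toe_mid (a point): Long rounded-rectangle toe dolly, 118 long (x) by 48 wide (y) by 38 high, straight parallel flanks. Site at the grip point, half-way up, z up; offsets in mm from it. Solid aluminium, about 500 g, flat underside, crowned top; flanks upright up to 7 mm below the top. It lies loose and flat on the bench.
- heel_mid (a point): Heel dolly shaped like a shoe heel, 84 long (x) by 54 wide (y) by 42 high: square end at x = -34, flanks straight to x = -6 and nearly parallel to x = +10, then narrowing in a curve to the rounded end at x = +50. Site at the grip point, half-way up, z up; offsets in mm from it. Solid aluminium, about 440 g, flat underside, crowned top; flanks upright up to 7 mm below the top. It lies loose and flat on the bench.
- puck_mid (a point): Round dolly, 58 diameter by 40 high. Site at the grip point, half-way up, z up; offsets in mm from it. Solid aluminium, about 280 g, flat underside, crowned top; flanks upright up to 7 mm below the top. It lies loose and flat on the bench.
- comma_mid (a point): Comma dolly, 38 high: a round head of radius 26 about this point, with a tail that runs along +x, narrowing and bending towards +y, to a tip at x = +84, y = +20 (tip radius 7). Site at the grip point, half-way up, z up; offsets in mm from it. Solid aluminium, about 340 g, flat underside, crowned top; flanks upright up to 7 mm below the top. It lies loose and flat on the bench.
- toe_cutout (a point): Fixed foam insert, 168 by 106 by 22 mm, black; its one cut-out, with a blue floor, has the toe dolly's outline, 8 mm larger all round, 11 mm deep (floor 11 mm above the bench): the seated dolly stands 27 mm proud. Site on the cut-out's floor where the dolly's grip point belongs (the cut-out's and the insert's centre); axes as the seated dolly's, z up; either way round along x fits.
- heel_cutout (a point): Fixed foam insert, 168 by 106 by 22 mm, black; its one cut-out, with a blue floor, has the heel dolly's outline, 8 mm larger all round, 11 mm deep (floor 11 mm above the bench): the seated dolly stands 31 mm proud. Site on the cut-out's floor where the dolly's grip point belongs, 8 mm towards the square end from the insert's centre; axes as the seated dolly's, z up; x points to the rounded end, and it fits only that way round.
- puck_cutout (a point): Fixed foam insert, 168 by 106 by 22 mm, black; its one cut-out, with a blue floor, has the round dolly's outline, 8 mm larger all round, 11 mm deep (floor 11 mm above the bench): the seated dolly stands 29 mm proud. Site on the cut-out's floor where the dolly's grip point belongs (the insert's centre); axes as the seated dolly's, z up; any turn fits.
- comma_cutout (a point): Fixed foam insert, 168 by 106 by 22 mm, black; its one cut-out, with a blue floor, has the comma dolly's outline, 8 mm larger all round, 11 mm deep (floor 11 mm above the bench): the seated dolly stands 27 mm proud. Site on the cut-out's floor where the dolly's grip point belongs (centre of the head), 29 mm from the insert's centre; axes as the seated dolly's, z up; x points along the tail, and it fits only that way round.
- touchup_bottle: Bystander: small white touch-up paint bottle with a red label and black lid, 34 diameter by 85 high, standing on the bench between the inserts; origin at the centre of its underside.
Things that resemble listed ones, but are neither listed nor needed, are in the scene too. What is shaped like the part that bears heel_mid but green or yellow is not meant.

How it is judged:
By the outcome, as a careful person would: the job done as asked, in the order asked, and still so for the second after the job is handed in, with the robot touching nothing.
It also fails if it takes over 104 s, if anything falls off the work surface, if the arm or the gripper's body presses on something with over 40 N, if the wrist force passes 120 N, or if a joint passes its speed limit or range.

## Working session

There is one attempt and no reset: what is moved stays moved. The work goes in short steps, Python scripts to look and compute and a shell command to move; the robot and the scene stay as the last step left them, time stands still between calls to the robot, and variables do not carry over. Pictures are saved under pics/ and viewed, at most 14 in all, crops included, and the job is handed in when it is done.

```bash
ls; mkdir -p pics
python3 - <<'E'
from plant import *
import cv2,numpy as np
print(sense())
for n in("top","scene"):
    p,d=camera(n); c=get_calibration(n); print(n,c)
    cv2.imwrite(f"pics/{n}0.png",p[:,:,::-1]); np.savez(f"{n}0.npz",p=p,d=d,K=c["K"],T=c["cam_to_world"])
print(get_calibration("wrist"))
E
```

```text
pics
{'clock': 0.0, 'q': array([-1.33617605,  0.41188869, -0.01269824,  1.59704151,  0.00558386,
        1.13430995, -0.08217248]), 'joint_velocities': array([-0.00052259, -0.00037209,  0.00126115, -0.00142696,  0.00211426,
        0.0005823 , -0.00080789]), 'joint_efforts': array([-5.02155181e-04, -5.87937605e+01,  6.41249344e-01, -2.91086340e+01,
       -5.38680993e-02,  1.81474665e-02,  1.57266045e-04]), 'tcp_pos': array([0.18627455, 0.59606015, 0.22181718]), 'eef_rot': array([-4.73781844e-01, -3.10552075e+00,  2.52282167e-03]), 'contact_force': array([ 0.42477727, -1.22999471, -0.35963767]), 'ft_torque': array([-0.03135436,  0.00273298, -0.03891841]), 'grip_force': 0.0, 'width': 0.0877991824438365}
top {'K': array([[394.63472079,   0.        , 253.89891082],
       [  0.        , 394.63472079, 187.06212661],
       [  0.        ,   0.        ,   1.        ]]), 'cam_to_world': array([[ 0.00931953, -0.99831456,  0.05728157,  0.37395151],
       [-0.99982875, -0.01021895, -0.01542895,  0.07772559],
       [ 0.01598831, -0.05712797, -0.99823883,  1.36393887],
       [ 0.        ,  0.
[... 284 characters left out ...]
      [ 0.9289558 ,  0.21828165, -0.29898871,  0.4421838 ],
       [-0.01147663, -0.79029169, -0.61262332,  0.85295935],
       [ 0.        ,  0.        ,  0.        ,  1.        ]])}
{'K': array([[297.31863964,   0.        , 257.27827257],
       [  0.        , 297.31863964, 193.22607086],
       [  0.        ,   0.        ,   1.        ]]), 'T_tool_cam': array([[ 4.97486166e-04, -9.63466115e-01, -2.67829794e-01,
         7.24418687e-02],
       [ 9.99999602e-01,  2.80819184e-04,  8.47277655e-04,
         1.81502533e-04],
       [-7.41111566e-04, -2.67830109e-01,  9.63465871e-01,
        -1.60687290e-01],
       [ 0.00000000e+00,  0.00000000e+00,  0.00000000e+00,
         1.00000000e+00]])}
```

View pics/top0.png

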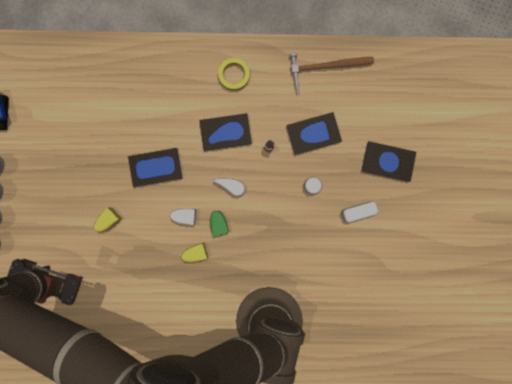

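View pics/scene0.png

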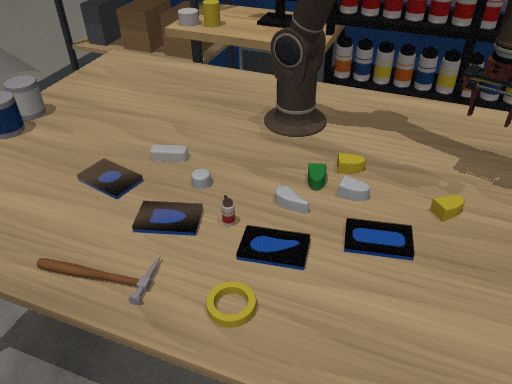

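The top view shows the silver pieces: comma at (232,187), heel (184,217), puck (313,186) and toe (360,212). The cut-outs are toe (155,167), comma (227,132), heel (315,132) and puck (388,161), and the bottle is at (269,146).

Possible mix-ups for the heel dolly are the yellow ones at (106,220) and (195,253) and the green one at (219,223). I choose the silver one at (184,217).

```bash
cat > h.py <<'E'
import cv2,numpy as np
from plant import *
from scipy.spatial.transform import Rotation as Ro
H=dict(toe=.038,heel=.042,puck=.040,comma=.038)
def cast(px,K,T,z,fish):
    px=np.float64(px).reshape(-1,1,2)
    if fish:
        r=(px[:,0]-[K[0,2],K[1,2]])/K[0,0]; th=np.linalg.norm(r,axis=1); s=np.sin(th)/np.maximum(th,1e-9)
        d=np.c_[r*s[:,None],np.cos(th)]
    else: d=np.c_[cv2.undistortPoints(px,K,None)[:,0],np.ones(len(px))]
    d=d@T[:3,:3].T; o=T[:3,3]
    return (o+d*((z-o[2])/d[:,2])[:,None])[:,:2]
def shot(n,save=None):
    s=sense(); p,_=camera(n); c=get_calibration(n)
    if n=="wrist":
        T=np.eye(4);T[:3,:3]=Ro.from_rotvec(s["eef_rot"]).as_matrix();T[:3,3]=s["tcp_pos"];T=T@c["T_tool_cam"]
    else: T=c["cam_to_world"]
    if save: cv2.imwrite(save,p[:,:,::-1])
    return p,c["K"],T,n=="wrist"
def masks(p):
    h=cv2.cvtColor(p,cv2.COLOR_RGB2HSV).astype(int); v=h[...,2]
    f=lambda m:cv2.morphologyEx(m.astype(np.uint8),cv2.MORPH_OPEN,np.ones((3,3)))
    blue=(h[...,1]>110)&(abs(h[...,0]-115)<15)&(v>60)
    return dict(silver=f((h[...,1]<50)&(v>115)),blue=f(blue),insert=f((v<60)|blue))
def meas(im,kind,z,amin=150):
    p,K,T,fi=im; out=[]
    for c in cv2.findContours(masks(p)[kind],cv2.RETR_EXTERNAL,cv2.CHAIN_APPROX_NONE)[0]:
        if cv2.contourArea(c)<amin: continue
        x,y,w,hh=cv2.boundingRect(c)
        if x<2 or y<2 or x+w>510 or y+hh>382: continue
        W=np.float32(cast(c,K,T,z,fi)*1000); (cx,cy),(a,b),_=cv2.minAreaRect(W)
        B=cv2.boxPoints(cv2.minAreaRect(W)); e=max(B[1]-B[0],B[2]-B[1],key=np.linalg.norm)
        if max(a,b)>250: continue
        o=W.min(0)-5; g=np.zeros(np.int32(W.max(0)-o+6)[::-1]*2,np.uint8)
        cv2.fillPoly(g,[np.int32(np.round((W-o)*2))],1); D=cv2.distanceTransform(g,cv2.DIST_L2,5)
        _,r,_,l=cv2.minMaxLoc(D); ctr=np.array(l)/2+o
        yx=np.argwhere(g); cen=yx.mean(0)[::-1]/2+o
        far=W[np.argmax(np.linalg.norm(W-ctr,axis=1))]
        out.append(dict(px=(x+w//2,y+hh//2),rect=(round(cx),round(cy)),size=(round(max(a,b)),round(min(a,b))),
          yaw=round(np.degrees(np.arctan2(e[1],e[0]))%180,1),cen=cen.round().tolist(),inc=ctr.round().tolist(),r=round(r/2,1),
          far=round(float(np.linalg.norm(far-ctr))),farang=round(float(np.degrees(np.arctan2(*(far-ctr)[::-1]))),1)))
    return out
E
python3 - <<'E'
from h import *
d=np.load("top0.npz"); im=(d["p"],d["K"],d["T"],False)
for k,z in(("silver",.032),("insert",.022),("blue",.011)):
    print(k)
    for o in meas(im,k,z): print(o)
p=im[0][110:240,140:420]; cv2.imwrite("pics/crop.png",cv2.resize(p[:,:,::-1],(784,364),interpolation=2))
E
```

```text
silver
{'px': (182, 217), 'rect': (349, 298), 'size': (81, 50), 'yaw': np.float32(90.5), 'cen': [350.0, 294.0], 'inc': [350.0, 282.0], 'r': 25.0, 'far': 56, 'farang': 82.8}
{'px': (361, 212), 'rect': (372, -304), 'size': (117, 49), 'yaw': np.float32(106.3), 'cen': [372.0, -304.0], 'inc': [378.0, -327.0], 'r': 23.1, 'far': 82, 'farang': 113.6}
{'px': (229, 187), 'rect': (461, 138), 'size': (107, 51), 'yaw': np.float32(56.9), 'cen': [455.0, 134.0], 'inc': [448.0, 119.0], 'r': 23.9, 'far': 78, 'farang': 69.1}
{'px': (313, 185), 'rect': (460, -142), 'size': (55, 53), 'yaw': np.float32(45.3), 'cen': [460.0, -143.0], 'inc': [460.0, -143.0], 'r': 26.0, 'far': 29, 'farang': 55.6}
insert
{'px': (271, 344), 'rect': (-64, 13), 'size': (232, 157), 'yaw': np.float32(151.9), 'cen': [-48.0, 0.0], 'inc': [-95.0, -4.0], 'r': 33.1, 'far': 145, 'farang': 7.8}
{'px': (155, 168), 'rect': (515, 395), 'size': (163, 101), 'yaw': np.float32(100.2), 'cen': [516.0, 395.0], 'inc': [519.0, 379.0], 'r': 48.7, 'far': 107, 'farang': 127.5}
{'px': (389, 162), 'rect': (544, -405), 'size': (167, 101), 'yaw': np.float3
[... 420 characters left out ...]
farang': 114.7}
blue
{'px': (155, 167), 'rect': (517, 398), 'size': (132, 63), 'yaw': np.float32(100.2), 'cen': [517.0, 398.0], 'inc': [511.0, 432.0], 'r': 29.8, 'far': 101, 'farang': -82.3}
{'px': (389, 162), 'rect': (545, -409), 'size': (66, 66), 'yaw': np.float32(90.6), 'cen': [546.0, -409.0], 'inc': [546.0, -409.0], 'r': 31.9, 'far': 36, 'farang': -161.3}
{'px': (315, 132), 'rect': (643, -149), 'size': (94, 67), 'yaw': np.float32(104.8), 'cen': [643.0, -153.0], 'inc': [643.0, -154.0], 'r': 31.2, 'far': 52, 'farang': 108.3}
{'px': (226, 132), 'rect': (643, 158), 'size': (120, 62), 'yaw': np.float32(98.9), 'cen': [640.0, 152.0], 'inc': [647.0, 131.0], 'r': 30.0, 'far': 90, 'farang': 114.9}
```

View pics/crop.png

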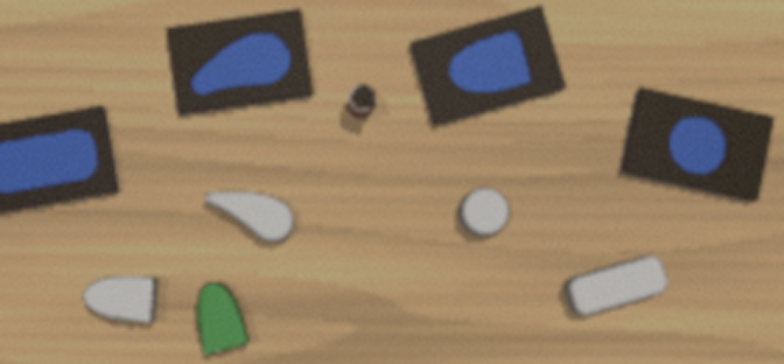

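The crop confirms the silver heel at crop (120,300) next to the green one at (220,318). It also shows the comma, puck and toe, and the four cut-outs. I'll start with the heel and take a wrist look above it.

```bash
python3 -m handwheel '[{"x":0.016,"y":-0.031,"wz":-0.13},{"x":0.033,"y":-0.061,"wz":-0.25},{"x":0.049,"y":-0.092,"wz":-0.38},{"x":0.065,"y":-0.123,"wz":-0.5},{"x":0.082,"y":-0.154,"wz":-0.63},{"x":0.098,"y":-0.184,"wz":-0.76},{"x":0.114,"y":-0.215,"wz":-0.88},{"x":0.13,"y":-0.246,"wz":-1.01},{"x":0.147,"y":-0.276,"wz":-1.13},{"x":0.163,"y":-0.307,"wz":-1.26}]' 0.0878
python3 -m handwheel '[{},{},{}]'
cat > look.py <<'E'
import sys
from h import *
kind,z=sys.argv[1],float(sys.argv[2])
s=sense(); R=Ro.from_rotvec(s["eef_rot"]).as_matrix()
print("tcp",(s["tcp_pos"]*1000).round(1),"tooly",np.degrees(np.arctan2(R[1,1],R[0,1])).round(1),"tilt",R[:,2].round(3),"q",s["q"].round(2),"t",s["clock"])
for o in meas(shot("wrist",sys.argv[3] if len(sys.argv)>3 else None),kind,z,400): print(o)
E
python3 look.py silver .032 pics/w1.png
```

```text
tcp [186.2 596.1 221.9] tooly 72.7 tilt [-0.    -0.001 -1.   ] q [-1.34  0.41 -0.01  1.6   0.01  1.13 -0.08] t 0.1invalid input at $[0]: expected keys x, y, z, wx, wy, wz
invalid input at $[0]: expected keys x, y, z, wx, wy, wz
```

View pics/w1.png

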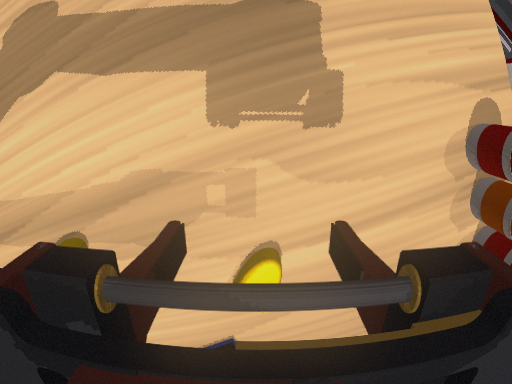

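The wrist view shows the fingertips at about (185,225) and (335,225) and a yellow decoy at (263,265). The arm has not moved because every row needs all six keys.

```bash
python3 -m handwheel '[{"x":0.016,"y":-0.031,"z":0,"wx":0,"wy":0,"wz":-0.13},{"x":0.033,"y":-0.061,"z":0,"wx":0,"wy":0,"wz":-0.25},{"x":0.049,"y":-0.092,"z":0,"wx":0,"wy":0,"wz":-0.38},{"x":0.065,"y":-0.123,"z":0,"wx":0,"wy":0,"wz":-0.5},{"x":0.082,"y":-0.154,"z":0,"wx":0,"wy":0,"wz":-0.63},{"x":0.098,"y":-0.184,"z":0,"wx":0,"wy":0,"wz":-0.76},{"x":0.114,"y":-0.215,"z":0,"wx":0,"wy":0,"wz":-0.88},{"x":0.13,"y":-0.246,"z":0,"wx":0,"wy":0,"wz":-1.01},{"x":0.147,"y":-0.276,"z":0,"wx":0,"wy":0,"wz":-1.13},{"x":0.163,"y":-0.307,"z":0,"wx":0,"wy":0,"wz":-1.26}]' 0.0878
python3 -m handwheel '[{"x":0,"y":0,"z":0,"wx":0,"wy":0,"wz":0},{"x":0,"y":0,"z":0,"wx":0,"wy":0,"wz":0}]'
python3 look.py silver .032 pics/w2.png
```

```text
clock: 1.15
tcp_pos: [0.3498, 0.2883, 0.2226]
eef_rot: [-2.218, -2.225, -0.0]
contact_force: [0.9, 0.6, 0.1]
width: 0.0875
grip_force: 0.0
clock: 1.35
tcp_pos: [0.3495, 0.2893, 0.2228]
eef_rot: [-2.213, -2.23, -0.001]
contact_force: [-0.4, -0.4, 0.7]
width: 0.0875
grip_force: 0.0
tcp [349.5 289.3 222.8] tooly 0.4 tilt [-0.  0. -1.] q [-1.1   0.11  0.33  2.01 -0.04  1.03 -0.74] t 1.35
{'px': (324, 269), 'rect': (445, 157), 'size': (52, 42), 'yaw': np.float32(0.8), 'cen': [445.0, 152.0], 'inc': [445.0, 153.0], 'r': 15.5, 'far': 31, 'farang': -31.7}
{'px': (258, 168), 'rect': (353, 296), 'size': (86, 54), 'yaw': np.float32(86.7), 'cen': [352.0, 291.0], 'inc': [352.0, 280.0], 'r': 26.5, 'far': 59, 'farang': 84.1}
```

View pics/w2.png

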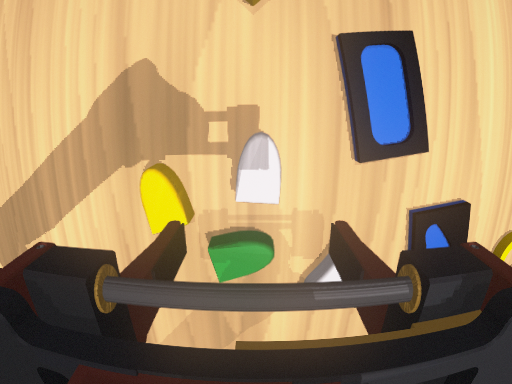

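The wrist view shows the silver heel clearly at (258,168), with the green one at (240,255) and yellow at (165,198). Descend and grip it.

```bash
python3 -m handwheel '[{"x":0.002,"y":-0.001,"z":-0.04,"wx":0,"wy":0,"wz":-0.04},{"x":0.002,"y":-0.001,"z":-0.08,"wx":0,"wy":0,"wz":-0.04},{"x":0.002,"y":-0.001,"z":-0.12,"wx":0,"wy":0,"wz":-0.04},{"x":0.002,"y":-0.001,"z":-0.16,"wx":0,"wy":0,"wz":-0.04},{"x":0.002,"y":-0.001,"z":-0.19,"wx":0,"wy":0,"wz":-0.04},{"x":0.002,"y":-0.001,"z":-0.207,"wx":0,"wy":0,"wz":-0.04},{"x":0.002,"y":-0.001,"z":-0.207,"wx":0,"wy":0,"wz":-0.04},{"x":0.002,"y":-0.001,"z":-0.207,"wx":0,"wy":0,"wz":-0.04}]'
python3 -m handwheel '[{"x":0,"y":0,"z":0,"wx":0,"wy":0,"wz":0},{"x":0,"y":0,"z":0,"wx":0,"wy":0,"wz":0},{"x":0,"y":0,"z":0,"wx":0,"wy":0,"wz":0},{"x":0,"y":0,"z":0,"wx":0,"wy":0,"wz":0},{"x":0,"y":0,"z":0,"wx":0,"wy":0,"wz":0},{"x":0,"y":0,"z":0,"wx":0,"wy":0,"wz":0}]' 0.03
```

```text
clock: 2.2
tcp_pos: [0.351, 0.2893, 0.0156]
eef_rot: [-2.255, -2.188, 0.001]
contact_force: [-0.1, 0.3, 0.6]
width: 0.0876
grip_force: 0.0
clock: 2.8
tcp_pos: [0.3513, 0.2887, 0.016]
eef_rot: [-2.256, -2.185, -0.0]
contact_force: [-2.3, -0.3, 6.5]
width: 0.0527
grip_force: 30.0
```

```bash
python3 -m handwheel '[{"x":0,"y":0,"z":0.02,"wx":0,"wy":0,"wz":0},{"x":0,"y":0,"z":0.05,"wx":0,"wy":0,"wz":0},{"x":0,"y":0,"z":0.09,"wx":0,"wy":0,"wz":0},{"x":0.01,"y":-0.015,"z":0.13,"wx":0,"wy":0,"wz":0},{"x":0.03,"y":-0.045,"z":0.15,"wx":0,"wy":0,"wz":0.05},{"x":0.05,"y":-0.08,"z":0.15,"wx":0,"wy":0,"wz":0.1},{"x":0.075,"y":-0.115,"z":0.15,"wx":0,"wy":0,"wz":0.15},{"x":0.1,"y":-0.15,"z":0.15,"wx":0,"wy":0,"wz":0.2},{"x":0.125,"y":-0.185,"z":0.15,"wx":0,"wy":0,"wz":0.25},{"x":0.15,"y":-0.22,"z":0.15,"wx":0,"wy":0,"wz":0.293}]'
python3 -m handwheel '[{"x":0.023,"y":-0.036,"z":0,"wx":0,"wy":0,"wz":0},{"x":0.046,"y":-0.072,"z":0,"wx":0,"wy":0,"wz":0},{"x":0.069,"y":-0.108,"z":0,"wx":0,"wy":0,"wz":0},{"x":0.092,"y":-0.144,"z":0,"wx":0,"wy":0,"wz":0},{"x":0.115,"y":-0.18,"z":0,"wx":0,"wy":0,"wz":0},{"x":0.13,"y":-0.207,"z":0,"wx":0,"wy":0,"wz":0},{"x":0.143,"y":-0.226,"z":0,"wx":0,"wy":0,"wz":0},{"x":0.143,"y":-0.226,"z":0,"wx":0,"wy":0,"wz":0},{"x":0.143,"y":-0.226,"z":0,"wx":0,"wy":0,"wz":0},{"x":0.143,"y":-0.226,"z":0,"wx":0,"wy":0,"wz":0}]'
python3 look.py blue .011 pics/w3.png
```

```text
clock: 3.8
tcp_pos: [0.5014, 0.0669, 0.1651]
eef_rot: [-1.91, -2.493, 0.001]
contact_force: [1.0, 1.7, -4.5]
width: 0.0527
grip_force: 30.0
clock: 4.8
tcp_pos: [0.6436, -0.1559, 0.1648]
eef_rot: [-1.911, -2.491, 0.0]
contact_force: [0.4, -0.0, -5.2]
width: 0.0526
grip_force: 30.0
tcp [ 643.6 -155.9  164.8] tooly 15.0 tilt [-0.002  0.001 -1.   ] q [-0.16  0.56  0.49  1.59 -0.29  1.07  0.66] t 4.8
{'px': (257, 152), 'rect': (634, -125), 'size': (65, 45), 'yaw': np.float32(20.1), 'cen': [634.0, -121.0], 'inc': [631.0, -115.0], 'r': 12.0, 'far': 47, 'farang': -115.6}
```

View pics/w3.png

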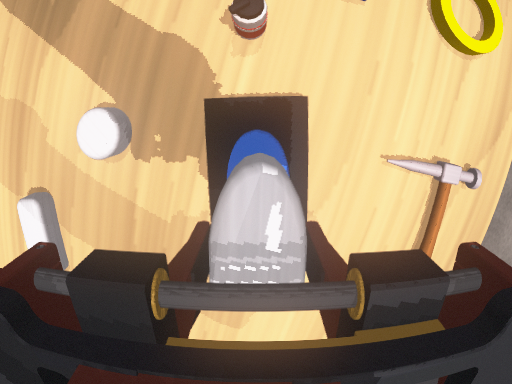

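The wrist view shows the held heel with its tip at (258,153), the cut-out's blue tip at (258,130), and the insert edges at columns 205 and 308 and row 97. I'll compare these in numbers.

```bash
cat > pt.py <<'E'
# pixel z -> offsets (mm) from TCP along tool dolly-x (=tool x) and tool y, plus world
import sys
from h import *
s=sense();R=Ro.from_rotvec(s["eef_rot"]).as_matrix();c=get_calibration("wrist")
T=np.eye(4);T[:3,:3]=R;T[:3,3]=s["tcp_pos"];T=T@c["T_tool_cam"]
for a in sys.argv[1:]:
    u,v,z=map(float,a.split(",")); w=cast([u,v],c["K"],T,z,True)[0]*1000; d=(w-s["tcp_pos"][:2]*1000)
    print(a,"world",w.round(1),"toolx",(d@R[:2,0]).round(1),"tooly",(d@R[:2,1]).round(1))
E
python3 pt.py 258,130,.011 258,153,.184 205,97,.022 308,97,.022 205,190,.022 308,180,.022 210,240,.184 305,240,.184
```

```text
258,130,.011 world [ 631.  -102.3] toolx 54.9 tooly 1.5
258,153,.184 world [ 631.  -103.8] toolx 53.6 tooly 1.1
205,97,.022 world [569.8 -82.2] toolx 90.3 tooly -52.4
308,97,.022 world [670.8 -55. ] toolx 90.3 tooly 52.2
205,190,.022 world [ 592.6 -177.4] toolx -7.5 tooly -55.1
308,180,.022 world [ 695.5 -138.3] toolx 3.5 tooly 54.5
210,240,.184 world [ 618.4 -154.3] toolx 8.0 tooly -24.1
305,240,.184 world [ 666.8 -141.3] toolx 8.0 tooly 25.9
```

```bash
python3 -m handwheel '[{"x":0.001,"y":-0.0035,"z":-0.03,"wx":0,"wy":0,"wz":0},{"x":0.001,"y":-0.0035,"z":-0.07,"wx":0,"wy":0,"wz":0},{"x":0.001,"y":-0.0035,"z":-0.1,"wx":0,"wy":0,"wz":0},{"x":0.001,"y":-0.0035,"z":-0.12,"wx":0,"wy":0,"wz":0},{"x":0.001,"y":-0.0035,"z":-0.13,"wx":0,"wy":0,"wz":0},{"x":0.001,"y":-0.0035,"z":-0.134,"wx":0,"wy":0,"wz":0},{"x":0.001,"y":-0.0035,"z":-0.136,"wx":0,"wy":0,"wz":0},{"x":0.001,"y":-0.0035,"z":-0.137,"wx":0,"wy":0,"wz":0},{"x":0.001,"y":-0.0035,"z":-0.137,"wx":0,"wy":0,"wz":0},{"x":0.001,"y":-0.0035,"z":-0.137,"wx":0,"wy":0,"wz":0}]'
```

```text
clock: 5.85
tcp_pos: [0.6459, -0.161, 0.0295]
eef_rot: [1.913, 2.491, 0.001]
contact_force: [-0.3, -1.0, -4.8]
width: 0.0526
grip_force: 30.0
```

```bash
python3 -m handwheel '[{"x":0,"y":0.001,"z":-0.001,"wx":0,"wy":0,"wz":0},{"x":0,"y":0.001,"z":-0.002,"wx":0,"wy":0,"wz":0},{"x":0,"y":0.001,"z":-0.002,"wx":0,"wy":0,"wz":0}]';python3 -m handwheel '[{"x":0,"y":0,"z":-0.0005,"wx":0,"wy":0,"wz":0},{"x":0,"y":0,"z":-0.001,"wx":0,"wy":0,"wz":0}]'
```

```text
clock: 6.15
tcp_pos: [0.6457, -0.1598, 0.0272]
eef_rot: [1.913, 2.491, 0.001]
contact_force: [-0.3, 0.7, 0.3]
width: 0.0525
grip_force: 30.0
clock: 6.35
tcp_pos: [0.6457, -0.1599, 0.0271]
eef_rot: [1.913, 2.491, 0.001]
contact_force: [-5.0, 3.5, 13.7]
width: 0.0531
grip_force: 30.0
```

```bash
python3 -m handwheel '[{"x":0,"y":0,"z":0,"wx":0,"wy":0,"wz":0},{"x":0,"y":0,"z":0,"wx":0,"wy":0,"wz":0},{"x":0,"y":0,"z":0,"wx":0,"wy":0,"wz":0},{"x":0,"y":0,"z":0,"wx":0,"wy":0,"wz":0}]' 0.0878
python3 -m handwheel '[{"x":0,"y":0,"z":0.02,"wx":0,"wy":0,"wz":0},{"x":0,"y":0,"z":0.06,"wx":0,"wy":0,"wz":0},{"x":0,"y":0,"z":0.1,"wx":0,"wy":0,"wz":0},{"x":0,"y":0,"z":0.14,"wx":0,"wy":0,"wz":0},{"x":0,"y":0,"z":0.17,"wx":0,"wy":0,"wz":0},{"x":0,"y":0,"z":0.19,"wx":0,"wy":0,"wz":0},{"x":0,"y":0,"z":0.195,"wx":0,"wy":0,"wz":0},{"x":0,"y":0,"z":0.195,"wx":0,"wy":0,"wz":0}]'
python3 look.py silver .04 pics/w4.png
```

```text
clock: 6.75
tcp_pos: [0.6455, -0.16, 0.0256]
eef_rot: [1.913, 2.491, -0.0]
contact_force: [-0.2, -0.0, -0.2]
width: 0.0811
grip_force: 0.0
clock: 7.55
tcp_pos: [0.6456, -0.16, 0.2209]
eef_rot: [1.913, 2.491, 0.001]
contact_force: [0.1, -0.1, 0.6]
width: 0.0877
grip_force: 0.0
tcp [ 645.6 -160.   220.9] tooly 15.0 tilt [ 0.001  0.    -1.   ] q [-0.17  0.51  0.51  1.52 -0.26  1.18  0.65] t 7.55
{'px': (62, 213), 'rect': (386, -284), 'size': (101, 69), 'yaw': np.float32(106.8), 'cen': [387.0, -285.0], 'inc': [384.0, -275.0], 'r': 33.4, 'far': 66, 'farang': -44.8}
{'px': (411, 160), 'rect': (833, -84), 'size': (123, 22), 'yaw': np.float32(6.5), 'cen': [842.0, -83.0], 'inc': [853.0, -82.0], 'r': 10.8, 'far': 81, 'farang': -173.8}
{'px': (257, 169), 'rect': (644, -153), 'size': (87, 54), 'yaw': np.float32(104.9), 'cen': [646.0, -158.0], 'inc': [648.0, -167.0], 'r': 26.4, 'far': 58, 'farang': 102.3}
{'px': (123, 126), 'rect': (470, -141), 'size': (66, 55), 'yaw': np.float32(11.1), 'cen': [470.0, -141.0], 'inc': [466.0, -142.0], 'r': 27.0, 'far': 38, 'farang': 24.1}
```

View pics/w4.png

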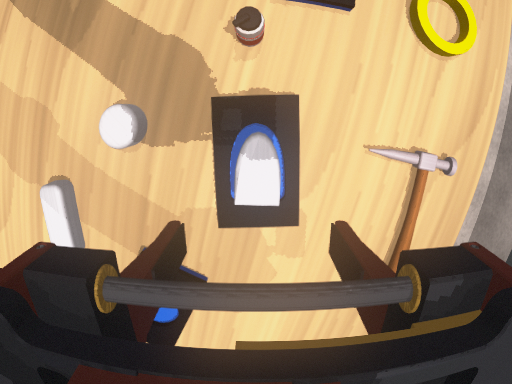

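The heel is seated flat with an even blue border, at (257,169). The puck is at (122,126); it goes next.

```bash
python3 -m handwheel '[{"x":-0.03,"y":0.003,"z":0,"wx":0,"wy":0,"wz":0},{"x":-0.07,"y":0.007,"z":0,"wx":0,"wy":0,"wz":0},{"x":-0.11,"y":0.011,"z":0,"wx":0,"wy":0,"wz":0},{"x":-0.15,"y":0.015,"z":0,"wx":0,"wy":0,"wz":0},{"x":-0.175,"y":0.018,"z":0,"wx":0,"wy":0,"wz":0},{"x":-0.184,"y":0.018,"z":0,"wx":0,"wy":0,"wz":0},{"x":-0.184,"y":0.018,"z":0,"wx":0,"wy":0,"wz":0},{"x":-0.184,"y":0.018,"z":0,"wx":0,"wy":0,"wz":0}]'
python3 look.py silver .032
```

```text
clock: 8.4
tcp_pos: [0.4625, -0.1418, 0.2204]
eef_rot: [1.912, 2.492, -0.0]
contact_force: [0.5, -0.6, -0.1]
width: 0.088
grip_force: 0.0
tcp [ 462.5 -141.8  220.4] tooly 15.0 tilt [ 0. -0. -1.] q [-0.28  0.18  0.55  1.96 -0.11  1.03  0.58] t 8.4
{'px': (388, 218), 'rect': (653, -153), 'size': (98, 59), 'yaw': np.float32(105.5), 'cen': [653.0, -158.0], 'inc': [655.0, -167.0], 'r': 27.5, 'far': 65, 'farang': 122.9}
{'px': (255, 173), 'rect': (461, -142), 'size': (59, 55), 'yaw': np.float32(105.0), 'cen': [461.0, -142.0], 'inc': [460.0, -143.0], 'r': 27.5, 'far': 31, 'farang': 92.9}
```

```bash
python3 -m handwheel '[{"x":-0.002,"y":0,"z":-0.04,"wx":0,"wy":0,"wz":0},{"x":-0.002,"y":0,"z":-0.08,"wx":0,"wy":0,"wz":0},{"x":-0.002,"y":0,"z":-0.12,"wx":0,"wy":0,"wz":0},{"x":-0.002,"y":0,"z":-0.16,"wx":0,"wy":0,"wz":0},{"x":-0.002,"y":0,"z":-0.19,"wx":0,"wy":0,"wz":0},{"x":-0.002,"y":0,"z":-0.205,"wx":0,"wy":0,"wz":0},{"x":-0.002,"y":0,"z":-0.205,"wx":0,"wy":0,"wz":0},{"x":-0.002,"y":0,"z":-0.205,"wx":0,"wy":0,"wz":0}]'
python3 -m handwheel '[{"x":0,"y":0,"z":0,"wx":0,"wy":0,"wz":0},{"x":0,"y":0,"z":0,"wx":0,"wy":0,"wz":0},{"x":0,"y":0,"z":0,"wx":0,"wy":0,"wz":0},{"x":0,"y":0,"z":0,"wx":0,"wy":0,"wz":0},{"x":0,"y":0,"z":0,"wx":0,"wy":0,"wz":0},{"x":0,"y":0,"z":0,"wx":0,"wy":0,"wz":0}]' 0.03
python3 -m handwheel '[{"x":0,"y":0,"z":0.02,"wx":0,"wy":0,"wz":0},{"x":0,"y":0,"z":0.05,"wx":0,"wy":0,"wz":0},{"x":0,"y":0,"z":0.09,"wx":0,"wy":0,"wz":0},{"x":0.01,"y":-0.03,"z":0.12,"wx":0,"wy":0,"wz":0},{"x":0.02,"y":-0.065,"z":0.14,"wx":0,"wy":0,"wz":0},{"x":0.03,"y":-0.1,"z":0.15,"wx":0,"wy":0,"wz":0},{"x":0.042,"y":-0.135,"z":0.15,"wx":0,"wy":0,"wz":0},{"x":0.053,"y":-0.17,"z":0.15,"wx":0,"wy":0,"wz":0},{"x":0.065,"y":-0.205,"z":0.15,"wx":0,"wy":0,"wz":0},{"x":0.076,"y":-0.24,"z":0.15,"wx":0,"wy":0,"wz":0}]'
python3 -m handwheel '[{"x":0.007,"y":-0.02,"z":0,"wx":0,"wy":0,"wz":0},{"x":0.009,"y":-0.026,"z":0,"wx":0,"wy":0,"wz":0},{"x":0.009,"y":-0.026,"z":0,"wx":0,"wy":0,"wz":0},{"x":0.009,"y":-0.026,"z":0,"wx":0,"wy":0,"wz":0}]'
python3 look.py blue .011 pics/w5.png
```

```text
clock: 9.25
tcp_pos: [0.4599, -0.1424, 0.0153]
eef_rot: [-1.913, -2.491, 0.001]
contact_force: [0.1, 0.2, 0.7]
width: 0.0877
grip_force: 0.0
clock: 9.85
tcp_pos: [0.4598, -0.1418, 0.0161]
eef_rot: [1.913, 2.491, 0.001]
contact_force: [-1.4, 1.1, 6.7]
width: 0.0565
grip_force: 30.1
clock: 10.85
tcp_pos: [0.5354, -0.3828, 0.1649]
eef_rot: [-1.912, -2.491, -0.0]
contact_force: [-0.1, 0.1, -1.9]
width: 0.0566
grip_force: 30.0
clock: 11.25
tcp_pos: [0.5441, -0.4065, 0.1651]
eef_rot: [-1.912, -2.491, -0.001]
contact_force: [-0.4, 0.3, -2.2]
width: 0.0568
grip_force: 30.0
tcp [ 544.1 -406.5  165.1] tooly 15.0 tilt [-0.001  0.002 -1.   ] q [ 0.21  0.6   0.55  1.54 -0.34  1.1   1.1 ] t 11.25
{'px': (259, 175), 'rect': (546, -399), 'size': (73, 50), 'yaw': np.float32(12.9), 'cen': [546.0, -399.0], 'inc': [544.0, -395.0], 'r': 20.4, 'far': 45, 'farang': -26.7}
```

View pics/w5.png

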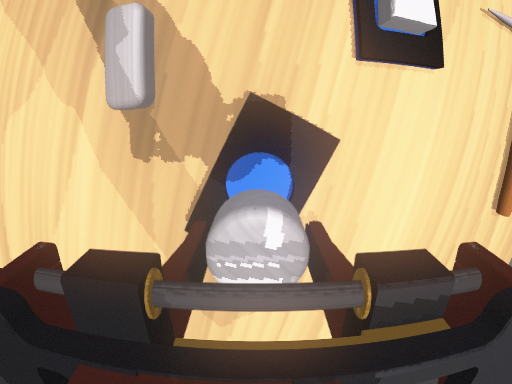

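The wrist view shows the blue disc with edges at (226,183), (293,183) and (259,152). The held puck's far edge is at (258,190).

```bash
python3 pt.py 226,183,.011 293,183,.011 259,152,.011 258,190,.183 207,245,.183 309,245,.183
```

```text
226,183,.011 world [ 512.9 -417.4] toolx -2.6 tooly -33.3
293,183,.011 world [ 583.7 -398.3] toolx -2.5 tooly 40.0
259,152,.011 world [ 538.9 -375.2] toolx 31.4 tooly 2.7
258,190,.183 world [ 536.4 -372.3] toolx 34.9 tooly 1.1
207,245,.183 world [ 518.  -408.8] toolx 4.4 tooly -26.2
309,245,.183 world [ 570.7 -394.6] toolx 4.4 tooly 28.5
```

```bash
python3 -m handwheel '[{"x":0.001,"y":-0.001,"z":-0.03,"wx":0,"wy":0,"wz":0},{"x":0.001,"y":-0.001,"z":-0.07,"wx":0,"wy":0,"wz":0},{"x":0.001,"y":-0.001,"z":-0.1,"wx":0,"wy":0,"wz":0},{"x":0.001,"y":-0.001,"z":-0.12,"wx":0,"wy":0,"wz":0},{"x":0.001,"y":-0.001,"z":-0.13,"wx":0,"wy":0,"wz":0},{"x":0.001,"y":-0.001,"z":-0.134,"wx":0,"wy":0,"wz":0},{"x":0.001,"y":-0.001,"z":-0.136,"wx":0,"wy":0,"wz":0},{"x":0.001,"y":-0.001,"z":-0.137,"wx":0,"wy":0,"wz":0},{"x":0.001,"y":-0.001,"z":-0.137,"wx":0,"wy":0,"wz":0}]'
python3 -m handwheel '[{"x":0,"y":0,"z":-0.0005,"wx":0,"wy":0,"wz":0},{"x":0,"y":0,"z":-0.001,"wx":0,"wy":0,"wz":0},{"x":0,"y":0,"z":-0.001,"wx":0,"wy":0,"wz":0}]'
```

```text
clock: 12.2
tcp_pos: [0.5459, -0.4092, 0.0297]
eef_rot: [1.913, 2.49, 0.0]
contact_force: [0.2, 0.3, -2.9]
width: 0.0568
grip_force: 30.0
clock: 12.5
tcp_pos: [0.5455, -0.409, 0.0278]
eef_rot: [1.913, 2.491, 0.0]
contact_force: [0.5, -0.6, -2.2]
width: 0.0568
grip_force: 30.0
```

```bash
python3 -m handwheel '[{"x":0,"y":0,"z":-0.0005,"wx":0,"wy":0,"wz":0},{"x":0,"y":0,"z":-0.001,"wx":0,"wy":0,"wz":0},{"x":0,"y":0,"z":-0.001,"wx":0,"wy":0,"wz":0}]'
python3 -m handwheel '[{"x":0,"y":0,"z":-0.0005,"wx":0,"wy":0,"wz":0},{"x":0,"y":0,"z":-0.0005,"wx":0,"wy":0,"wz":0}]'
```

```text
clock: 12.8
tcp_pos: [0.5454, -0.409, 0.0273]
eef_rot: [1.913, 2.491, 0.0]
contact_force: [-1.8, 0.8, 4.4]
width: 0.0561
grip_force: 30.0
clock: 13.0
tcp_pos: [0.5455, -0.409, 0.0272]
eef_rot: [1.913, 2.491, 0.001]
contact_force: [-2.7, 2.4, 8.8]
width: 0.0562
grip_force: 30.1
```

```bash
python3 -m handwheel '[{"x":0,"y":0,"z":0,"wx":0,"wy":0,"wz":0},{"x":0,"y":0,"z":0,"wx":0,"wy":0,"wz":0},{"x":0,"y":0,"z":0,"wx":0,"wy":0,"wz":0},{"x":0,"y":0,"z":0,"wx":0,"wy":0,"wz":0}]' 0.0878
python3 -m handwheel '[{"x":0,"y":0,"z":0.02,"wx":0,"wy":0,"wz":0},{"x":0,"y":0,"z":0.06,"wx":0,"wy":0,"wz":0},{"x":0,"y":0,"z":0.1,"wx":0,"wy":0,"wz":0},{"x":0,"y":0,"z":0.14,"wx":0,"wy":0,"wz":0},{"x":0,"y":0,"z":0.17,"wx":0,"wy":0,"wz":0},{"x":0,"y":0,"z":0.19,"wx":0,"wy":0,"wz":0},{"x":0,"y":0,"z":0.195,"wx":0,"wy":0,"wz":0},{"x":0,"y":0,"z":0.195,"wx":0,"wy":0,"wz":0}]'
python3 look.py silver .04 pics/w6.png; python3 look.py blue .011
python3 -m handwheel '[{"x":-0.03,"y":0.02,"z":0,"wx":0,"wy":0,"wz":0},{"x":-0.065,"y":0.04,"z":0,"wx":0,"wy":0,"wz":0},{"x":-0.1,"y":0.06,"z":0,"wx":0,"wy":0,"wz":0},{"x":-0.135,"y":0.08,"z":0,"wx":0,"wy":0,"wz":0},{"x":-0.16,"y":0.097,"z":0,"wx":0,"wy":0,"wz":0},{"x":-0.173,"y":0.105,"z":0,"wx":0,"wy":0,"wz":0},{"x":-0.173,"y":0.105,"z":0,"wx":0,"wy":0,"wz":0},{"x":-0.173,"y":0.105,"z":0,"wx":0,"wy":0,"wz":0}]'
python3 look.py silver .032
```

```text
clock: 13.4
tcp_pos: [0.5454, -0.409, 0.026]
eef_rot: [1.913, 2.492, -0.0]
contact_force: [-0.4, -0.2, -0.4]
width: 0.0849
grip_force: 0.0
clock: 14.2
tcp_pos: [0.5455, -0.409, 0.2213]
eef_rot: [1.913, 2.491, 0.0]
contact_force: [0.4, 0.0, -1.5]
width: 0.0879
grip_force: 0.0
tcp [ 545.5 -409.   221.3] tooly 15.0 tilt [ 0.001 -0.    -1.   ] q [ 0.2   0.56  0.57  1.47 -0.31  1.2   1.08] t 14.2
{'px': (257, 175), 'rect': (546, -409), 'size': (60, 57), 'yaw': np.float32(105.0), 'cen': [546.0, -410.0], 'inc': [546.0, -410.0], 'r': 27.8, 'far': 31, 'farang': 95.9}
{'px': (146, 61), 'rect': (381, -305), 'size': (114, 54), 'yaw': np.float32(106.7), 'cen': [379.0, -305.0], 'inc': [370.0, -276.0], 'r': 24.2, 'far': 89, 'farang': -66.3}
tcp [ 545.2 -408.6  220.2] tooly 15.0 tilt [-0.001  0.001 -1.   ] q [ 0.2   0.56  0.57  1.48 -0.31  1.2   1.08] t 14.25
{'px': (258, 164), 'rect': (546, -397), 'size': (72, 46), 'yaw': np.float32(8.2), 'cen': [547.0, -391.0], 'inc': [567.0, -384.0], 'r': 4.7, 'far': 67, 'farang': -141.6}
clock: 15.1
tcp_pos: [0.3728, -0.3038, 0.2207]
eef_rot: [-1.913, -2.492, -0.0]
contact_force: [0.9, -0.7, 0.7]
width: 0.088
grip_force: 0.0
tcp [ 372.8 -303.8  220.7] tooly 15.0 tilt [-0.  0. -1.] q [ 0.04  0.18  0.63  1.97 -0.12  1.03  0.98] t 15.1
{'px': (256, 173), 'rect': (373, -304), 'size': (118, 47), 'yaw': np.float32(106.9), 'cen': [373.0, -304.0], 'inc': [378.0, -323.0], 'r': 23.6, 'far': 79, 'farang': 99.0}
{'px': (476, 127), 'rect': (658, -149), 'size': (86, 59), 'yaw': np.float32(105.1), 'cen': [659.0, -154.0], 'inc': [661.0, -163.0], 'r': 27.1, 'far': 57, 'farang': 102.2}
```

View pics/w6.png

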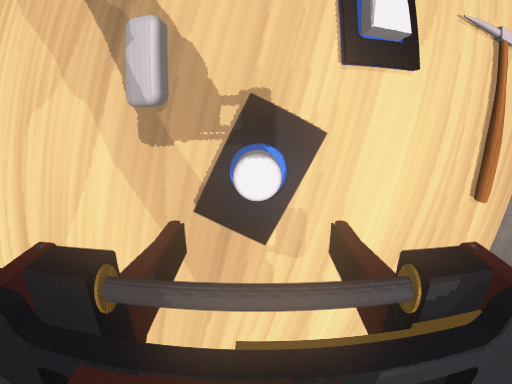

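The puck is seated and flat at (257,175). The toe measures 118x47 at (373,-304), so grasp it and carry it.

```bash
python3 -m handwheel '[{"x":0,"y":0,"z":-0.04,"wx":0,"wy":0,"wz":0.03},{"x":0,"y":0,"z":-0.08,"wx":0,"wy":0,"wz":0.03},{"x":0,"y":0,"z":-0.12,"wx":0,"wy":0,"wz":0.03},{"x":0,"y":0,"z":-0.16,"wx":0,"wy":0,"wz":0.03},{"x":0,"y":0,"z":-0.19,"wx":0,"wy":0,"wz":0.03},{"x":0,"y":0,"z":-0.206,"wx":0,"wy":0,"wz":0.03},{"x":0,"y":0,"z":-0.206,"wx":0,"wy":0,"wz":0.03},{"x":0,"y":0,"z":-0.206,"wx":0,"wy":0,"wz":0.03}]'
python3 -m handwheel '[{"x":0,"y":0,"z":0,"wx":0,"wy":0,"wz":0},{"x":0,"y":0,"z":0,"wx":0,"wy":0,"wz":0},{"x":0,"y":0,"z":0,"wx":0,"wy":0,"wz":0},{"x":0,"y":0,"z":0,"wx":0,"wy":0,"wz":0},{"x":0,"y":0,"z":0,"wx":0,"wy":0,"wz":0},{"x":0,"y":0,"z":0,"wx":0,"wy":0,"wz":0},{"x":0,"y":0,"z":0,"wx":0,"wy":0,"wz":0}]' 0.03
python3 -m handwheel '[{"x":0,"y":0,"z":0.02,"wx":0,"wy":0,"wz":0},{"x":0,"y":0,"z":0.05,"wx":0,"wy":0,"wz":0},{"x":0,"y":0,"z":0.09,"wx":0,"wy":0,"wz":0},{"x":0.005,"y":0.025,"z":0.12,"wx":0,"wy":0,"wz":0},{"x":0.011,"y":0.055,"z":0.14,"wx":0,"wy":0,"wz":0},{"x":0.018,"y":0.09,"z":0.15,"wx":0,"wy":0,"wz":0},{"x":0.025,"y":0.125,"z":0.15,"wx":0,"wy":0,"wz":0},{"x":0.033,"y":0.16,"z":0.15,"wx":0,"wy":0,"wz":0},{"x":0.04,"y":0.195,"z":0.15,"wx":0,"wy":0,"wz":0},{"x":0.047,"y":0.23,"z":0.15,"wx":0,"wy":0,"wz":0}]'
python3 -m handwheel '[{"x":0.007,"y":0.035,"z":0,"wx":0,"wy":0,"wz":-0.01},{"x":0.014,"y":0.07,"z":0,"wx":0,"wy":0,"wz":-0.02},{"x":0.021,"y":0.105,"z":0,"wx":0,"wy":0,"wz":-0.03},{"x":0.028,"y":0.14,"z":0,"wx":0,"wy":0,"wz":-0.05},{"x":0.035,"y":0.175,"z":0,"wx":0,"wy":0,"wz":-0.06},{"x":0.042,"y":0.21,"z":0,"wx":0,"wy":0,"wz":-0.07},{"x":0.05,"y":0.245,"z":0,"wx":0,"wy":0,"wz":-0.08},{"x":0.057,"y":0.28,"z":0,"wx":0,"wy":0,"wz":-0.09},{"x":0.064,"y":0.315,"z":0,"wx":0,"wy":0,"wz":-0.1},{"x":0.07,"y":0.35,"z":0,"wx":0,"wy":0,"wz":-0.115}]'
```

```text
clock: 15.95
tcp_pos: [0.3725, -0.3046, 0.0148]
eef_rot: [-1.876, -2.519, 0.001]
contact_force: [-0.3, -1.0, 0.2]
width: 0.0881
grip_force: 0.0
clock: 16.65
tcp_pos: [0.3723, -0.304, 0.0154]
eef_rot: [1.876, 2.52, 0.0]
contact_force: [-1.3, 0.9, 6.9]
width: 0.0473
grip_force: 30.0
clock: 17.65
tcp_pos: [0.4188, -0.0723, 0.1647]
eef_rot: [-1.875, -2.519, 0.001]
contact_force: [0.5, 0.1, -4.8]
width: 0.0476
grip_force: 30.0
clock: 18.65
tcp_pos: [0.4888, 0.2771, 0.1642]
eef_rot: [-2.018, -2.407, 0.003]
contact_force: [-0.2, -0.9, -4.2]
width: 0.0474
grip_force: 30.0
```

```bash
python3 -m handwheel '[{"x":0.008,"y":0.035,"z":0,"wx":0,"wy":0,"wz":0},{"x":0.016,"y":0.07,"z":0,"wx":0,"wy":0,"wz":0},{"x":0.022,"y":0.1,"z":0,"wx":0,"wy":0,"wz":0},{"x":0.026,"y":0.115,"z":0,"wx":0,"wy":0,"wz":0},{"x":0.027,"y":0.119,"z":0,"wx":0,"wy":0,"wz":0},{"x":0.027,"y":0.119,"z":0,"wx":0,"wy":0,"wz":0},{"x":0.027,"y":0.119,"z":0,"wx":0,"wy":0,"wz":0}]'
python3 look.py blue .011 pics/w7.png
```

```text
clock: 19.35
tcp_pos: [0.5163, 0.3933, 0.1646]
eef_rot: [2.019, 2.406, -0.003]
contact_force: [-0.0, -0.5, -4.5]
width: 0.0474
grip_force: 30.0
tcp [516.3 393.3 164.6] tooly 10.0 tilt [-0.001 -0.002 -1.   ] q [-0.93  0.51  0.3   1.61 -0.16  1.04 -0.41] t 19.35
{'px': (259, 129), 'rect': (509, 449), 'size': (63, 25), 'yaw': np.float32(9.0), 'cen': [509.0, 449.0], 'inc': [512.0, 451.0], 'r': 11.6, 'far': 37, 'farang': -149.5}
```

View pics/w7.png

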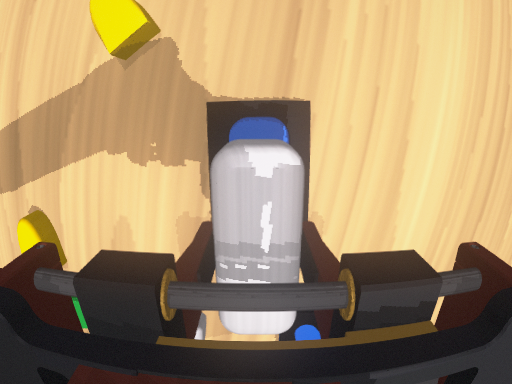

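The wrist view shows the held toe's far end at (258,140), the blue edge at (259,118), and the insert's far edge at row 101, spanning columns 207 to 310.

```bash
python3 pt.py 258,140,.150 258,140,.18 259,118,.011 207,101,.022 310,101,.022 229,130,.011 290,130,.011 213,165,.15 303,165,.15
```

```text
258,140,.150 world [507.8 449.5] toolx 56.9 tooly 1.2
258,140,.18 world [507.2 452.2] toolx 59.6 tooly 1.1
259,118,.011 world [507.3 460.1] toolx 67.4 tooly 2.6
207,101,.022 world [452.1 469.1] toolx 85.8 tooly -50.2
310,101,.022 world [555.1 487.4] toolx 86.0 tooly 54.3
229,130,.011 world [478.4 442.3] toolx 54.8 tooly -29.0
290,130,.011 world [541.8 453.6] toolx 54.9 tooly 35.4
213,165,.15 world [483.6 430.1] toolx 41.9 tooly -25.9
303,165,.15 world [537.1 439.6] toolx 42.0 tooly 28.4
```

```bash
python3 -m handwheel '[{"x":0.001,"y":0.002,"z":-0.03,"wx":0,"wy":0,"wz":0},{"x":0.001,"y":0.002,"z":-0.07,"wx":0,"wy":0,"wz":0},{"x":0.001,"y":0.002,"z":-0.1,"wx":0,"wy":0,"wz":0},{"x":0.001,"y":0.002,"z":-0.12,"wx":0,"wy":0,"wz":0},{"x":0.001,"y":0.002,"z":-0.13,"wx":0,"wy":0,"wz":0},{"x":0.001,"y":0.002,"z":-0.134,"wx":0,"wy":0,"wz":0},{"x":0.001,"y":0.002,"z":-0.136,"wx":0,"wy":0,"wz":0},{"x":0.001,"y":0.002,"z":-0.137,"wx":0,"wy":0,"wz":0},{"x":0.001,"y":0.002,"z":-0.137,"wx":0,"wy":0,"wz":0}]'
python3 -m handwheel '[{"x":0,"y":0,"z":-0.0005,"wx":0,"wy":0,"wz":0},{"x":0,"y":0,"z":-0.001,"wx":0,"wy":0,"wz":0},{"x":0,"y":0,"z":-0.001,"wx":0,"wy":0,"wz":0}]'
```

```text
clock: 20.3
tcp_pos: [0.5179, 0.3975, 0.0292]
eef_rot: [2.018, 2.408, 0.003]
contact_force: [-0.6, -0.3, -5.2]
width: 0.0475
grip_force: 30.0
clock: 20.6
tcp_pos: [0.5174, 0.3971, 0.0273]
eef_rot: [2.017, 2.408, 0.0]
contact_force: [0.7, -0.6, -4.8]
width: 0.0473
grip_force: 30.0
```

```bash
python3 -m handwheel '[{"x":0,"y":0,"z":-0.0005,"wx":0,"wy":0,"wz":0},{"x":0,"y":0,"z":-0.001,"wx":0,"wy":0,"wz":0},{"x":0,"y":0,"z":-0.001,"wx":0,"wy":0,"wz":0}]'
python3 -m handwheel '[{"x":0,"y":0,"z":-0.0005,"wx":0,"wy":0,"wz":0},{"x":0,"y":0,"z":-0.0005,"wx":0,"wy":0,"wz":0}]'
```

```text
clock: 20.9
tcp_pos: [0.5174, 0.3971, 0.0265]
eef_rot: [-2.018, -2.408, -0.0]
contact_force: [-1.1, -0.6, 0.5]
width: 0.0474
grip_force: 30.0
clock: 21.1
tcp_pos: [0.5174, 0.3971, 0.0265]
eef_rot: [-2.018, -2.408, -0.0]
contact_force: [-2.5, -1.7, 5.4]
width: 0.0473
grip_force: 30.0
```

```bash
python3 -m handwheel '[{"x":0,"y":0,"z":0,"wx":0,"wy":0,"wz":0},{"x":0,"y":0,"z":0,"wx":0,"wy":0,"wz":0},{"x":0,"y":0,"z":0,"wx":0,"wy":0,"wz":0},{"x":0,"y":0,"z":0,"wx":0,"wy":0,"wz":0}]' 0.0878
python3 -m handwheel '[{"x":0,"y":0,"z":0.02,"wx":0,"wy":0,"wz":0},{"x":0,"y":0,"z":0.06,"wx":0,"wy":0,"wz":0},{"x":0,"y":0,"z":0.1,"wx":0,"wy":0,"wz":0},{"x":0,"y":0,"z":0.14,"wx":0,"wy":0,"wz":0},{"x":0,"y":0,"z":0.17,"wx":0,"wy":0,"wz":0},{"x":0,"y":0,"z":0.19,"wx":0,"wy":0,"wz":0},{"x":0,"y":0,"z":0.195,"wx":0,"wy":0,"wz":0},{"x":0,"y":0,"z":0.195,"wx":0,"wy":0,"wz":0}]'
python3 look.py silver .04 pics/w8.png
python3 -m handwheel '[{"x":-0.007,"y":-0.03,"z":0,"wx":0,"wy":0,"wz":-0.08},{"x":-0.015,"y":-0.06,"z":0,"wx":0,"wy":0,"wz":-0.16},{"x":-0.023,"y":-0.093,"z":0,"wx":0,"wy":0,"wz":-0.25},{"x":-0.031,"y":-0.126,"z":0,"wx":0,"wy":0,"wz":-0.34},{"x":-0.039,"y":-0.16,"z":0,"wx":0,"wy":0,"wz":-0.43},{"x":-0.047,"y":-0.193,"z":0,"wx":0,"wy":0,"wz":-0.52},{"x":-0.055,"y":-0.226,"z":0,"wx":0,"wy":0,"wz":-0.61},{"x":-0.063,"y":-0.255,"z":0,"wx":0,"wy":0,"wz":-0.69},{"x":-0.069,"y":-0.278,"z":0,"wx":0,"wy":0,"wz":-0.77},{"x":-0.069,"y":-0.278,"z":0,"wx":0,"wy":0,"wz":-0.77}]'
python3 -m handwheel '[{"x":0,"y":0,"z":0,"wx":0,"wy":0,"wz":0},{"x":0,"y":0,"z":0,"wx":0,"wy":0,"wz":0}]'
python3 look.py silver .032 pics/w9.png
```

```text
clock: 21.5
tcp_pos: [0.5176, 0.3972, 0.0257]
eef_rot: [2.018, 2.408, 0.001]
contact_force: [0.1, 0.3, -0.0]
width: 0.0758
grip_force: 0.0
clock: 22.3
tcp_pos: [0.5175, 0.3972, 0.2209]
eef_rot: [2.017, 2.408, 0.002]
contact_force: [-0.1, 0.4, -0.3]
width: 0.0875
grip_force: 0.0
tcp [517.5 397.2 220.9] tooly 10.1 tilt [ 0.001  0.001 -1.   ] q [-0.94  0.47  0.31  1.54 -0.15  1.15 -0.43] t 22.3
{'px': (188, 329), 'rect': (456, 148), 'size': (97, 51), 'yaw': np.float32(78.3), 'cen': [457.0, 143.0], 'inc': [453.0, 131.0], 'r': 22.9, 'far': 67, 'farang': 63.1}
{'px': (257, 175), 'rect': (518, 397), 'size': (118, 47), 'yaw': np.float32(99.9), 'cen': [518.0, 396.0], 'inc': [522.0, 375.0], 'r': 23.9, 'far': 82, 'farang': 91.6}
clock: 23.35
tcp_pos: [0.447, 0.1157, 0.2195]
eef_rot: [2.779, 1.465, -0.004]
contact_force: [0.1, -0.6, -0.2]
width: 0.0879
grip_force: 0.0
clock: 23.55
tcp_pos: [0.4483, 0.1201, 0.22]
eef_rot: [2.772, 1.477, -0.002]
contact_force: [-0.1, 0.8, 0.5]
width: 0.0881
grip_force: 0.0
tcp [448.3 120.1 220. ] tooly -33.9 tilt [-0.001 -0.001 -1.   ] q [-0.86  0.14  0.55  2.   -0.08  1.03 -0.86] t 23.55
{'px': (312, 301), 'rect': (412, -79), 'size': (123, 15), 'yaw': np.float32(145.8), 'cen': [409.0, -76.0], 'inc': [394.0, -67.0], 'r': 7.6, 'far': 83, 'farang': -32.5}
{'px': (259, 155), 'rect': (463, 138), 'size': (108, 50), 'yaw': np.float32(57.2), 'cen': [457.0, 134.0], 'inc': [448.0, 115.0], 'r': 24.3, 'far': 84, 'farang': 71.4}
```

```bash
python3 -c "
import cv2;a=cv2.imread('pics/w8.png');b=cv2.imread('pics/w9.png');cv2.imwrite('pics/w89.png',cv2.resize(cv2.hconcat([a[:270],b[:270]]),(800,211)))"
```

```text
(no output)
```

View pics/w89.png

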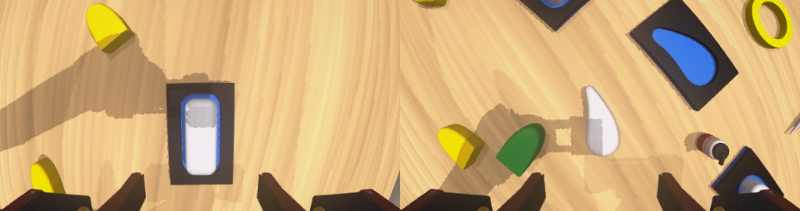

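The left half shows the toe seated flat. The right half shows the comma with its head at about (603,135) and its tail upward. Grip the comma.

```bash
python3 -m handwheel '[{"x":-0.001,"y":-0.005,"z":-0.04,"wx":0,"wy":0,"wz":0.01},{"x":-0.001,"y":-0.005,"z":-0.08,"wx":0,"wy":0,"wz":0.01},{"x":-0.001,"y":-0.005,"z":-0.12,"wx":0,"wy":0,"wz":0.01},{"x":-0.001,"y":-0.005,"z":-0.16,"wx":0,"wy":0,"wz":0.01},{"x":-0.001,"y":-0.005,"z":-0.19,"wx":0,"wy":0,"wz":0.01},{"x":-0.001,"y":-0.005,"z":-0.206,"wx":0,"wy":0,"wz":0.01},{"x":-0.001,"y":-0.005,"z":-0.206,"wx":0,"wy":0,"wz":0.01},{"x":-0.001,"y":-0.005,"z":-0.206,"wx":0,"wy":0,"wz":0.01}]'
python3 -m handwheel '[{"x":0,"y":0,"z":0,"wx":0,"wy":0,"wz":0},{"x":0,"y":0,"z":0,"wx":0,"wy":0,"wz":0},{"x":0,"y":0,"z":0,"wx":0,"wy":0,"wz":0},{"x":0,"y":0,"z":0,"wx":0,"wy":0,"wz":0},{"x":0,"y":0,"z":0,"wx":0,"wy":0,"wz":0},{"x":0,"y":0,"z":0,"wx":0,"wy":0,"wz":0},{"x":0,"y":0,"z":0,"wx":0,"wy":0,"wz":0}]' 0.03
python3 -m handwheel '[{"x":0,"y":0,"z":0.01,"wx":0,"wy":0,"wz":0},{"x":0,"y":0,"z":0.03,"wx":0,"wy":0,"wz":0},{"x":0,"y":0,"z":0.06,"wx":0,"wy":0,"wz":0},{"x":0,"y":0,"z":0.09,"wx":0,"wy":0,"wz":0},{"x":0,"y":0,"z":0.12,"wx":0,"wy":0,"wz":0},{"x":0,"y":0,"z":0.14,"wx":0,"wy":0,"wz":0},{"x":0,"y":0,"z":0.15,"wx":0,"wy":0,"wz":0},{"x":0,"y":0,"z":0.15,"wx":0,"wy":0,"wz":0}]'
python3 look.py silver .15 pics/w10.png
```

```text
clock: 24.4
tcp_pos: [0.4475, 0.1144, 0.0145]
eef_rot: [2.766, 1.489, -0.001]
contact_force: [0.2, -0.3, -0.1]
width: 0.0874
grip_force: 0.0
clock: 25.1
tcp_pos: [0.4475, 0.1142, 0.015]
eef_rot: [-2.766, -1.488, -0.001]
contact_force: [-2.1, 0.7, 6.4]
width: 0.0513
grip_force: 30.0
clock: 25.9
tcp_pos: [0.4477, 0.1143, 0.1656]
eef_rot: [-2.767, -1.488, -0.003]
contact_force: [0.6, -0.3, -3.5]
width: 0.0508
grip_force: 30.0
tcp [447.7 114.3 165.6] tooly -33.5 tilt [ 0.002  0.001 -1.   ] q [-0.84  0.21  0.57  2.07 -0.15  0.89 -0.78] t 25.9
{'px': (313, 301), 'rect': (451, 44), 'size': (53, 8), 'yaw': np.float32(146.0), 'cen': [450.0, 44.0], 'inc': [443.0, 49.0], 'r': 4.0, 'far': 36, 'farang': -32.7}
{'px': (254, 189), 'rect': (460, 133), 'size': (125, 61), 'yaw': np.float32(57.2), 'cen': [452.0, 127.0], 'inc': [443.0, 106.0], 'r': 29.6, 'far': 97, 'farang': 72.0}
```

View pics/w10.png

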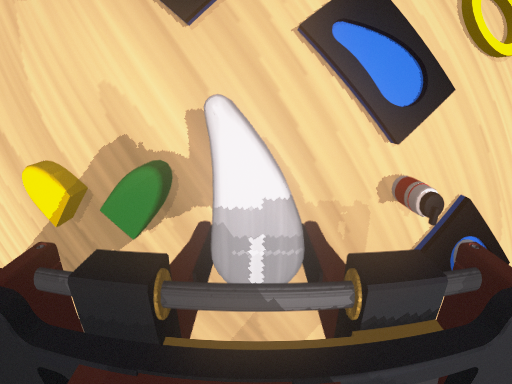

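The lifted comma looks level, with its tail tip at (217,96). The cut-out is at (378,62) and the bottle at (415,195). Go over the cut-out.

```bash
python3 pt.py 217,96,.151 217,96,.18 432,200,.085 384,183,0
python3 -m handwheel '[{"x":0.015,"y":0.001,"z":0,"wx":0,"wy":0,"wz":0.05},{"x":0.035,"y":0.003,"z":0,"wx":0,"wy":0,"wz":0.13},{"x":0.058,"y":0.005,"z":0,"wx":0,"wy":0,"wz":0.21},{"x":0.081,"y":0.007,"z":0,"wx":0,"wy":0,"wz":0.3},{"x":0.104,"y":0.009,"z":0,"wx":0,"wy":0,"wz":0.39},{"x":0.127,"y":0.011,"z":0,"wx":0,"wy":0,"wz":0.48},{"x":0.15,"y":0.013,"z":0,"wx":0,"wy":0,"wz":0.57},{"x":0.173,"y":0.015,"z":0,"wx":0,"wy":0,"wz":0.66},{"x":0.19,"y":0.017,"z":0,"wx":0,"wy":0,"wz":0.72},{"x":0.198,"y":0.017,"z":0,"wx":0,"wy":0,"wz":0.76}]'
python3 -m handwheel '[{"x":0,"y":0,"z":0,"wx":0,"wy":0,"wz":0},{"x":0,"y":0,"z":0,"wx":0,"wy":0,"wz":0},{"x":0,"y":0,"z":0,"wx":0,"wy":0,"wz":0}]'
python3 look.py silver .15 pics/w11.png
```

```text
217,96,.151 world [474.3 196.6] toolx 83.7 tooly -22.8
217,96,.18 world [476.5 193. ] toolx 82.0 tooly -18.9
432,200,.085 world [587.5  21.9] toolx 0.3 tooly 168.0
384,183,0 world [572.3  27.1] toolx -3.7 tooly 152.4
clock: 26.95
tcp_pos: [0.6457, 0.1309, 0.1617]
eef_rot: [-2.014, -2.409, 0.004]
contact_force: [-0.0, -0.1, -3.3]
width: 0.0511
grip_force: 30.0
clock: 27.25
tcp_pos: [0.6444, 0.1309, 0.1637]
eef_rot: [-2.018, -2.406, 0.002]
contact_force: [-0.1, 0.1, -3.2]
width: 0.0512
grip_force: 30.0
tcp [644.4 130.9 163.7] tooly 10.0 tilt [-0.002 -0.    -1.   ] q [-0.53  0.54  0.38  1.59 -0.22  1.06  0.08] t 27.25
{'px': (254, 189), 'rect': (641, 153), 'size': (124, 61), 'yaw': np.float32(100.6), 'cen': [639.0, 142.0], 'inc': [646.0, 122.0], 'r': 30.1, 'far': 97, 'farang': 114.8}
```

View pics/w11.png

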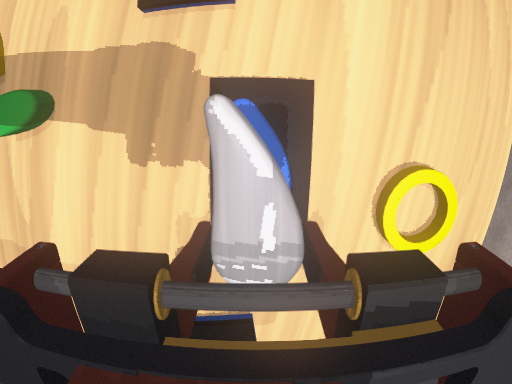

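The wrist view shows the comma's tip at (217,96), the blue tip edge at (243,98), and the insert's far corners at (210,78) and (314,80).

```bash
python3 pt.py 212,78,.022 314,80,.022 308,190,.022 243,98,.011 290,180,.011 217,95,.15 302,230,.15 302,230,.18
python3 - <<'E'
from h import *
d=np.load("top0.npz"); p=d["p"]
m=masks(p)["insert"]; v=p.max(2)
m=cv2.morphologyEx(((v<75)|(masks(p)["blue"]>0)).astype(np.uint8),cv2.MORPH_OPEN,np.ones((5,5)))
for c in cv2.findContours(m,0,1)[0]:
    if cv2.contourArea(c)<500: continue
    W=np.float32(cast(c,d["K"],d["T"],.022,False)*1000); print(cv2.minAreaRect(W))
E
```

```text
212,78,.022 world [581.2 231.1] toolx 109.5 tooly -44.9
314,80,.022 world [682.9 247.5] toolx 108.0 tooly 58.1
308,190,.022 world [699.7 133.4] toolx -7.3 tooly 54.7
243,98,.011 world [615.2 216. ] toolx 88.7 tooly -14.1
290,180,.011 world [680.2 138.3] toolx 1.0 tooly 36.3
217,95,.15 world [607.6 209.6] toolx 83.8 tooly -22.7
302,230,.15 world [673.5 136.3] toolx 0.1 tooly 29.4
302,230,.18 world [666.5 147.7] toolx 12.6 tooly 24.5
((-117.52061462402344, 362.1929626464844), (164.6914825439453, 655.4990844726562), 0.14276424050331116)
((-70.50531768798828, 5.8448333740234375), (206.53829956054688, 247.91567993164062), 80.70500946044922)
((11.572845458984375, 757.122314453125), (382.92681884765625, 272.3360900878906), 2.618150472640991)
((515.6052856445312, 394.85382080078125), (104.6668701171875, 166.53053283691406), 10.659744262695312)
((544.0486450195312, -404.7794189453125), (169.46157836914062, 105.14014434814453), 78.26155090332031)
((639.517578125, 157.19140625), (105.38115692138672, 162.13711547851562), 8.987380981445312)
((638.7410888671875, -146.81927490234375), (103.35742950439453, 166.5434112548828), 16.407106399536133)
```

```bash
python3 -m handwheel '[{"x":0.001,"y":-0.002,"z":-0.03,"wx":0,"wy":0,"wz":-0.02},{"x":0.001,"y":-0.002,"z":-0.07,"wx":0,"wy":0,"wz":-0.02},{"x":0.001,"y":-0.002,"z":-0.1,"wx":0,"wy":0,"wz":-0.02},{"x":0.001,"y":-0.002,"z":-0.12,"wx":0,"wy":0,"wz":-0.02},{"x":0.001,"y":-0.002,"z":-0.13,"wx":0,"wy":0,"wz":-0.02},{"x":0.001,"y":-0.002,"z":-0.134,"wx":0,"wy":0,"wz":-0.02},{"x":0.001,"y":-0.002,"z":-0.136,"wx":0,"wy":0,"wz":-0.02},{"x":0.001,"y":-0.002,"z":-0.137,"wx":0,"wy":0,"wz":-0.02},{"x":0.001,"y":-0.002,"z":-0.137,"wx":0,"wy":0,"wz":-0.02}]'
python3 -m handwheel '[{"x":0,"y":0,"z":-0.0005,"wx":0,"wy":0,"wz":0},{"x":0,"y":0,"z":-0.001,"wx":0,"wy":0,"wz":0},{"x":0,"y":0,"z":-0.001,"wx":0,"wy":0,"wz":0}]'
```

```text
clock: 28.2
tcp_pos: [0.647, 0.1292, 0.0287]
eef_rot: [2.041, 2.387, 0.002]
contact_force: [-1.1, -0.2, -3.2]
width: 0.051
grip_force: 30.0
clock: 28.5
tcp_pos: [0.6465, 0.1291, 0.0269]
eef_rot: [2.041, 2.388, 0.001]
contact_force: [0.1, -0.3, -2.4]
width: 0.0513
grip_force: 30.0
```

```bash
python3 -m handwheel '[{"x":0,"y":0,"z":-0.0005,"wx":0,"wy":0,"wz":0},{"x":0,"y":0,"z":-0.001,"wx":0,"wy":0,"wz":0},{"x":0,"y":0,"z":-0.001,"wx":0,"wy":0,"wz":0}]'
python3 -m handwheel '[{"x":0,"y":0,"z":-0.0005,"wx":0,"wy":0,"wz":0},{"x":0,"y":0,"z":-0.0005,"wx":0,"wy":0,"wz":0}]'
```

```text
clock: 28.8
tcp_pos: [0.6465, 0.1289, 0.0261]
eef_rot: [2.042, 2.387, 0.0]
contact_force: [-1.4, -0.4, 2.1]
width: 0.051
grip_force: 30.0
clock: 29.0
tcp_pos: [0.6465, 0.1289, 0.026]
eef_rot: [2.042, 2.388, 0.001]
contact_force: [-2.8, -1.3, 6.4]
width: 0.0515
grip_force: 30.0
```

```bash
python3 -m handwheel '[{"x":0,"y":0,"z":0,"wx":0,"wy":0,"wz":0},{"x":0,"y":0,"z":0,"wx":0,"wy":0,"wz":0},{"x":0,"y":0,"z":0,"wx":0,"wy":0,"wz":0},{"x":0,"y":0,"z":0,"wx":0,"wy":0,"wz":0}]' 0.0878
python3 -m handwheel '[{"x":0,"y":0,"z":0.02,"wx":0,"wy":0,"wz":0},{"x":0,"y":0,"z":0.06,"wx":0,"wy":0,"wz":0},{"x":0,"y":0,"z":0.1,"wx":0,"wy":0,"wz":0},{"x":0,"y":0,"z":0.14,"wx":0,"wy":0,"wz":0},{"x":0,"y":0,"z":0.17,"wx":0,"wy":0,"wz":0},{"x":0,"y":0,"z":0.19,"wx":0,"wy":0,"wz":0},{"x":-0.02,"y":0,"z":0.21,"wx":0,"wy":0,"wz":0},{"x":-0.06,"y":0,"z":0.21,"wx":0,"wy":0,"wz":0},{"x":-0.06,"y":0,"z":0.21,"wx":0,"wy":0,"wz":0},{"x":-0.06,"y":0,"z":0.21,"wx":0,"wy":0,"wz":0}]'
python3 - <<'E'
from h import *
a=shot("wrist")[0]; b=shot("scene")[0]
c=cv2.resize(b[130:280,60:430],(740,300),interpolation=2)
w=cv2.resize(a[30:270],(512,240)); w=cv2.copyMakeBorder(w,0,0,0,228,0)
cv2.imwrite("pics/fin.png",cv2.vconcat([c,w])[:,:,::-1])
E
```

```text
clock: 29.4
tcp_pos: [0.6464, 0.1292, 0.025]
eef_rot: [-2.041, -2.388, -0.0]
contact_force: [0.6, -0.4, 0.1]
width: 0.0797
grip_force: 0.0
clock: 30.4
tcp_pos: [0.5861, 0.1294, 0.2356]
eef_rot: [-2.041, -2.388, -0.002]
contact_force: [0.9, 0.3, 0.6]
width: 0.0879
grip_force: 0.0
```

View pics/fin.png

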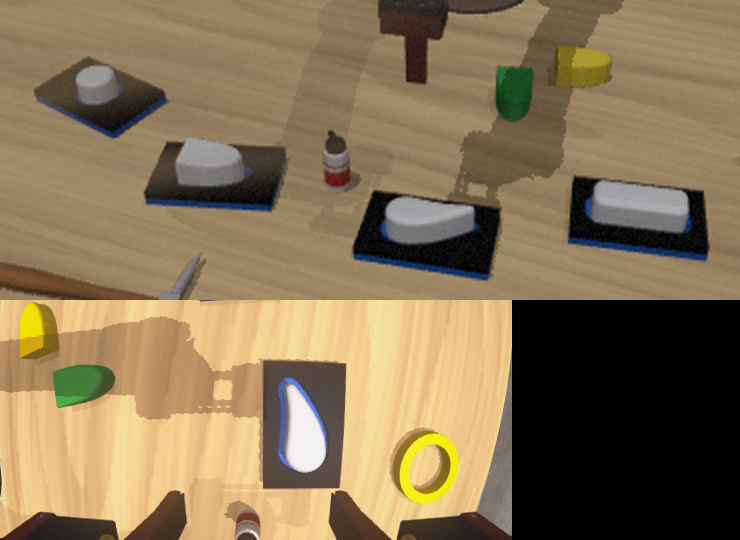

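All four dollies sit flat in their cut-outs: puck (97,85), heel (210,162), comma (430,220) and toe (640,205). The bottle stands at (337,165) and the gripper is clear.

```bash
python3 -c "from plant import *; print(job_done())"
```

```text
the job is handed in; nothing more can be done
None
```

All four dollies were set down flat in their matching cut-outs, the touch-up bottle was left standing where it was, and the job was handed in at about 30 s.

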